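# Set the wheel balancer four clicks on and store it

### The arm

A 7-joint arm with a two-finger parallel gripper is mounted at the origin on the work surface. World frame = base frame: x ahead of the robot, y to its left, z up, the work surface at z = 0. Lengths are in m, angles in rad, forces in N, time in s.
With the tool pointing down it reaches from about 0.4 to 0.85 m from the base axis. Payload 4.4 kg.
Tool frame: the origin (TCP) lies on the centre line of the jaws, within the pads' length; the fingertips stand 17 mm ahead of it and the grasp point (between the pads) lies 2 mm behind it; x points along the fingers, y is the direction in which the jaws open and shut, and the axes are right-handed (so a half turn about x gives the same grasp; the last joint's range is limited). The gripper opens to 94 mm and grips with 3 to 60 N. Pads are 16 mm wide; open, the fingers measure 119 mm over their backs; the gripper's body (75 mm by 177 mm) begins 78 mm behind the grasp point.
Start: joints at [1.08, 0.628, 0.038, 1.517, -0.027, 0.996, -0.02], TCP at [0.268, -0.592, 0.183] pointing down, gripper open.
Joint ranges: [-3.06, 3.06], [-0.37, 2.12], [-1.25, 1.32], [0.18, 2.47], [-1.1, 4.24], [0.23, 1.98], [-2.94, 2.94]. Speed limits (rad/s): [2.57, 2.57, 3.14, 3.14, 3.14, 3.14, 3.14].

### API

Orientations are given as a unit quaternion [w, x, y, z].
In Python, from bench import env gives the robot as it stands. The module is installed in compiled form; this text tells all that it offers.
- The arm moves only by the shell command python3 -m pendant 'ROWS' [FORCE]. ROWS is text: rows parted by semicolons, each of 5 numbers parted by spaces: the shift along the world's x, y, z in m, then the turn about the world's z in degrees, then the opening, from 0 (shut) to 1 (fully open). A call has 1 to 20 rows; each row shifts and turns the commanded pose from where the row before left it; what a row does not reach is not made up. A row lasts 1/10 s, in which the tool goes at most 50 mm and 8.59 degrees, less where a joint would pass 70% of its speed; a pose out of reach is approached as far as the arm can. A call is refused whole if a number of a shift passes 0.05 or a number of a turn 8.59, either way. A call with a gripper value outside its range is refused whole. The fingers move at their own pace and stop on an object; FORCE is the grip in N (left out, the last holds). Time passes only in rows, so rows that do not move let the fingers close. It gives the time, the measured TCP pose, the force and the opening at its end, in the units of the state.
- env.state(): the state, without advancing time (a new reading comes with each control period).
- env.camera(name): name is "side" or "top"; returns the picture (420x560x3 uint8, red, green, blue); there is no depth.
- env.calibration(name): a dict with "intrinsics" (3x3 intrinsics, pixels), "k1" (the pictures are not rectified: a ray, as slopes to the right and down, at radius r is drawn at 1 + k1 r^2 times it, then the intrinsics apply), "R" (3x3) and "t" (3): a world point X has camera coordinates R X + t. Camera axes: x right, y down, z forward; pixel columns grow to the right and rows downward; lengths in m; the calibration is good to about 2 mm. A picture is of the moment at which its call begins. calibration takes no time and is no camera call.
- env.job_done(): hands the job in, once; it reports no verdict.
The state is a dict: "time": time; "qpos": joint angles; "joint_velocities": joint speeds; "effort": joint torques, N m; "eef_pos": TCP position; "eef_rot": TCP orientation; "contact_force": force on the tool from outside, world axes, zero at the start; "ft_torque": the same for the moment, N m; "grip_width": finger opening in m.
Only numpy, scipy, OpenCV 4.12 (cv2) and the standard library are available. Lean on these libraries where they do the work, as an engineer would, in place of code of your own. Each camera call takes 0.05 s, during which the arm holds its last target.

### The job

The next wheel is wider: with a fingertip, push the large click-stop dial on the balancer's control box round clockwise (seen from above), exactly four clicks on from where it stands now; its raised tab is there to push on. Then press the round push button on the box fully down to store the setting, let it come up again and move clear. Only push: do not pinch the dial's tab, and leave the small knob, the loose things and the dial's new setting undisturbed.

Things in the scene. Friction and masses are not known exactly. Their poses are not given: they have to be found in the camera images.
- dial (a joint): Angle (rad) of the large dial, growing as it turns clockwise seen from above. It clicks to rest at every 0.349 rad (20 degrees): ten rest positions, 0, 0.349, ... 3.14, with an end stop at each end; at the start it rests at one of the first four. Between clicks it springs to the nearest rest position, so past half-way it jumps on by itself, ahead of the finger. The push at the tab rises to roughly 4 to 6 N for each click and drops as it clicks over.
- dial_axis (a point): Point on the large dial's vertical axis at the height of the flat top of its disc (73 mm above the bench). The dial is a black disc 100 mm across and 20 mm high on a flat aluminium ring with ten tick marks (one per click), on top of the control box.
- dial_tab (a point): Middle of the raised tab of the large dial, which turns with it: an aluminium radial block 14 mm wide (across the radius), 24 mm long (along it) and 24 mm high above the disc's top, with a black line on top. The point lies 38 mm from the axis and 12 mm above the disc's top. At joint 0 the tab stands towards the box's +y side and it moves over the box's +x side as the dial turns on.
- console: The balancer's control box, fixed to the bench, blue with a grey top, 220 x 320 x 50 mm (x, y, z); origin at the centre of its underside. The dial's axis is at (0, 70) mm in its frame. The push button and the small knob stand on its -y end at (-50, -90) and (50, -90) mm, either way round.
- store (a joint): Travel (m) of the push button: 0 is up, 0.006 is fully down. A spring takes about 5 N to press it fully down and returns it.
- store_top (a point): Centre of the top of the round grey push button, 28 mm across, in a black housing; up, its top is 22 mm above the box; it is pressed straight down.
- trim_end (a point): Point at one end of the grip bar, 7 mm below its top, of the small knob (black, bar 32 mm long and 14 mm wide, top 44 mm above the box), 16 mm off its vertical axis; turns with it. Leave alone.
- nut: Loose steel wheel nut, 27 mm across, 28 mm high, standing on the front of the control box; origin at the centre of its underside. Leave alone.
- socket_a: Loose steel socket, 25 mm across, 50 mm high, standing on the far part of the control box; origin under its centre. Leave alone.
- socket_b: Loose steel socket, 34 mm across, 55 mm high, standing on the bench to the +y side of the box; origin under its centre. Leave alone.
- spray: Loose spray can, 66 mm across, 170 mm high, on the bench to the -y side of the box; origin under its centre. Leave alone.
- gauge: Loose round tyre gauge, 60 mm across, 22 mm high, with a brass stem to its +x, 132 mm long over all; origin under the round part. Leave alone.
- wrench: Loose steel wrench, 180 mm long, lying flat on the bench beyond the box; origin under its middle. Leave alone.
- weights: Loose open plastic tray, 100 x 140 x 40 mm; origin under its centre. Leave alone.

How it is judged:
On the way, in this order (a step that is already met when the one before it is completed fails the run):
1. the dial rests four clicks clockwise of its start (distance of dial_tab from where it was at the start of the episode between 0.0452 and 0.0523 m), for 0.3 s.
2. the push button is pressed down (all of step 1 and value of joint store above 0.0045 m), for 0.05 s.
At the end, for the whole second after the job is handed in: The dial rests four clicks clockwise of where it started (within 0.35 of a click), the button has come up again (less than 1.5 mm down), the small knob's bar end is within 6 mm and each loose thing within 20 mm of where it stood (all of step 1 and velocity of joint dial between -0.1 and 0.1 rad/s and value of joint store below 0.0015 m and distance of trim_end from where it was at the start of the episode below 0.006 m and distance of each of nut, socket_a, socket_b, spray, gauge, wrench, weights from where it was at the start of the episode below 0.02 m); the robot touches nothing.
It fails at once if the button is pressed while the dial is not four clicks on (value of joint store above 0.003 m and not (distance of dial_tab from where it was at the start of the episode between 0.0452 and 0.0523 m)).
It fails at once if the dial's tab is pinched ((contact force between the fingers and dial_c1 above 1 N and contact force between the fingers and dial_c2 above 1 N) or (contact force between the fingers and dial_c3 above 1 N and contact force between the fingers and dial_c4 above 1 N)).
It fails at once if the dial is pushed with the arm or the gripper's body instead of the fingers (contact force between the arm and dial_c0 above 2 N or contact force between the arm and dial_c1 above 2 N or contact force between the arm and dial_c2 above 2 N or contact force between the arm and dial_c3 above 2 N or contact force between the arm and dial_c4 above 2 N or contact force between the arm and dial_c5 above 2 N).
It fails at once if the small knob is turned (distance of trim_end from where it was at the start of the episode above 0.006 m).
It fails at once if a loose thing is lifted, carried or knocked away (not (distance of each of nut, socket_a, socket_b, spray, gauge, wrench, weights from where it was at the start of the episode below 0.02 m)).
It also fails if it takes over 54 s, if anything falls off the work surface, if the arm or the gripper's body presses on something with over 40 N, if the wrist force passes 120 N, or if a joint passes its speed limit or range.

## Working session

There is one attempt and no reset: what is moved stays moved. The work goes in short steps, Python scripts to look and compute and a shell command to move; the robot and the scene stay as the last step left them, time stands still between calls to the robot, and variables do not carry over. Pictures are saved under pics/ and viewed, and the job is handed in when it is done.

```bash
mkdir -p pics; python3 - <<'E'
from bench import env
import cv2
for n in("top","side"):
    cv2.imwrite(f"pics/{n}0.png",env.camera(n)[:,:,::-1])
    c=env.calibration(n);print(n,c)
s=env.state();print({k:s[k] for k in("time","eef_pos","eef_rot","grip_width","contact_force")})
E
```

```text
top {'intrinsics': array([[513.93926985,   0.        , 282.59515302],
       [  0.        , 513.93926985, 211.30178545],
       [  0.        ,   0.        ,   1.        ]]), 'k1': -0.12040511462416464, 'R': array([[-2.43703175e-02, -9.99702993e-01, -1.14797925e-04],
       [-9.96796242e-01,  2.43082082e-02, -7.61994932e-02],
       [ 7.61796519e-02, -1.74257570e-03, -9.97092586e-01]]), 't': array([0.02796251, 0.59626525, 1.08246001])}
side {'intrinsics': array([[452.768611  ,   0.        , 280.42924429],
       [  0.        , 452.768611  , 211.92303081],
       [  0.        ,   0.        ,   1.        ]]), 'k1': -0.025649802816994756, 'R': array([[-0.94197086, -0.33565109,  0.00540797],
       [-0.17722105,  0.48354199, -0.857193  ],
       [ 0.28510279, -0.80840923, -0.51496691]]), 't': array([0.57056167, 0.15565028, 1.09160435])}
{'time': 0.1, 'eef_pos': array([ 0.26766304, -0.59166101,  0.18187197]), 'eef_rot': array([-0.14849369, -0.69108753, -0.14962424,  0.69134669]), 'grip_width': 0.09400493443896578, 'contact_force': array([-0.25395289,  0.61197634,  0.77100564])}
```

View pics/top0.png

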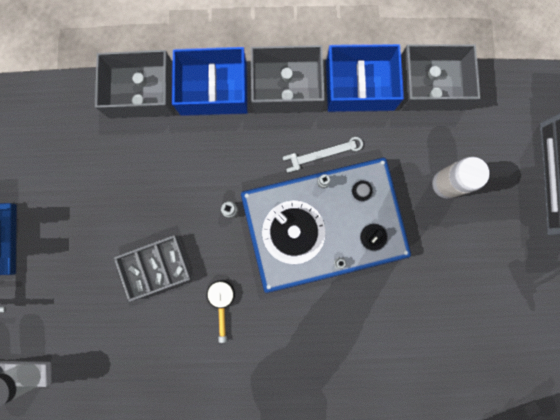

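View pics/side0.png

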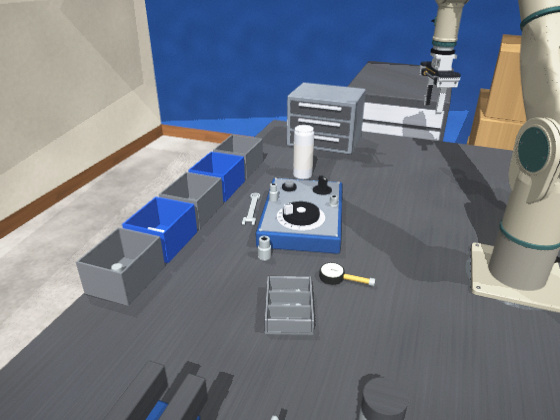

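Top view: the dial is centred near (293,232) with its tab at about (281,216). The button is at (362,190), the knob at (374,237), the nut at (341,263) and socket_a at (324,180). I'll zoom in and measure.

```bash
cat > h.py <<'E'
import numpy as np,cv2
from bench import env
def cal(n):
    c=env.calibration(n);return np.array(c["intrinsics"]),c["k1"],np.array(c["R"]),np.array(c["t"])
def ray(n,uv):
    K,k1,R,t=cal(n)
    p=cv2.undistortPoints(np.array([[uv]],float),K,np.array([k1,0,0,0,0.]))[0,0]
    return -R.T@t, R.T@np.array([p[0],p[1],1])
def onz(n,uv,z):
    o,d=ray(n,uv);return o+d*(z-o[2])/d[2]
def proj(n,X):
    K,k1,R,t=cal(n)
    return cv2.projectPoints(np.array([X],float),cv2.Rodrigues(R)[0],t,K,np.array([k1,0,0,0,0.]))[0][0,0]
def two(a,b):
    (o,d),(p,e)=ray("top",a),ray("side",b)
    s=np.linalg.lstsq(np.c_[d,-e],p-o,rcond=None)[0]
    A,B=o+d*s[0],p+e*s[1];return (A+B)/2,np.linalg.norm(A-B)
E
python3 - <<'E'
import cv2
a=cv2.imread("pics/top0.png")[150:300,230:420];cv2.imwrite("pics/topz.png",cv2.resize(a,None,fx=4,fy=4,interpolation=cv2.INTER_CUBIC))
a=cv2.imread("pics/side0.png")[165:265,240:360];cv2.imwrite("pics/sidez.png",cv2.resize(a,None,fx=6,fy=6,interpolation=cv2.INTER_CUBIC))
E
```

```text
(no output)
```

View pics/topz.png

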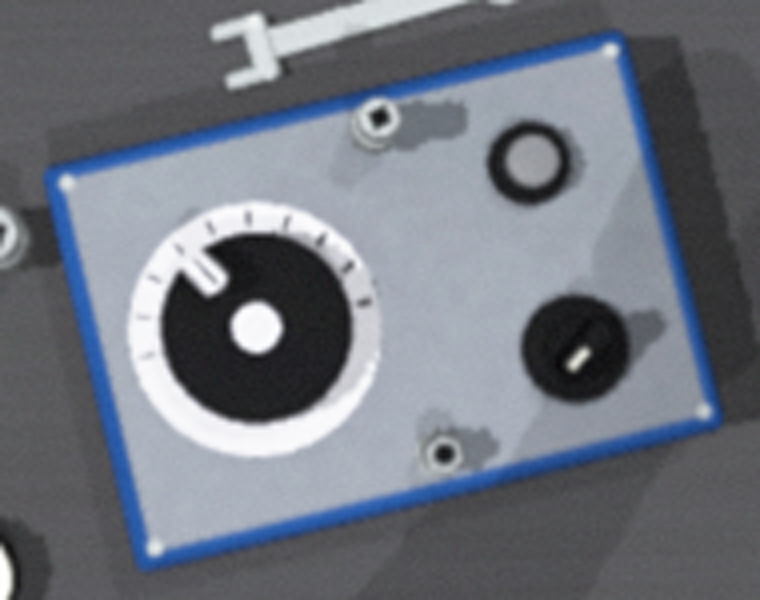

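View pics/sidez.png

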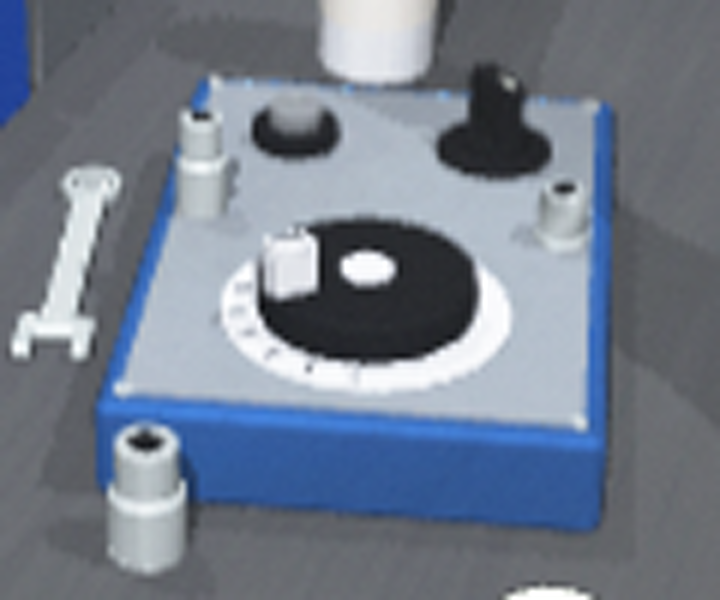

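Zoomed top view: the tab's top is at about zoomed (203,268) and points at the fourth tick. The dial hub is at (256,327), the button at (533,160) and the knob at (578,348). Computing world positions next.

```bash
python3 - <<'E'
from h import *
img=cv2.imread("pics/top0.png")
z=lambda u,v:((u+.5)/4+230-.5,(v+.5)/4+150-.5)
# corners of blue box at z=.05
hsv=cv2.cvtColor(img,cv2.COLOR_BGR2HSV)
sub=np.zeros(img.shape[:2],np.uint8);sub[150:300,235:420]=1
m=cv2.inRange(hsv,(100,150,60),(130,255,255))*sub
c=max(cv2.findContours(m,cv2.RETR_EXTERNAL,cv2.CHAIN_APPROX_NONE)[0],key=cv2.contourArea)
P=np.array([onz("top",p[0],.05)[:2] for p in c])
r=cv2.minAreaRect((P*1000).astype(np.float32));print("box rect mm",r)
C=np.array(r[0])/1000
print("corners")
for nm,uv,h in [("hub",(256,327),.075),("tab",(203,268),.097),("button",(533,160),.072),("knob",(575,348),.07),("nuttop",(444,453),.078),("sockA",(377,118),.1),("sockB",(2,235),.055)]:
    print(nm,onz("top",z(*uv),h))
d=onz("top",z(256,327),.075)
# ring centroid: white ring ellipse at z=.053
for uv in [(148,356),(143,317),(155,280),(180,248),(211,228),(249,217),(286,222),(320,238),(349,267),(364,302)]:
    q=onz("top",z(*uv),.053)-d;print(np.degrees(np.arctan2(q[1],q[0])),np.hypot(*q[:2]))
q=onz("top",z(203,268),.097)-d;print("tab ang",np.degrees(np.arctan2(q[1],q[0])),np.hypot(*q[:2]))
z2=lambda u,v:((u+.5)/6+240-.5,(v+.5)/6+165-.5)
print(two(z(533,160),z2(298,113)),two(z(256,327),z2(369,268)),two(z(203,268),z2(290,242)))
E
```

```text
box rect mm ((565.590576171875, -76.036865234375), (217.41481018066406, 317.746337890625), 12.33706283569336)
corners
hub [ 0.55111358 -0.00801217  0.075     ]
tab [0.58050968 0.01825884 0.097     ]
button [ 0.63389582 -0.15352257  0.072     ]
knob [ 0.53632928 -0.17207214  0.07      ]
nuttop [ 0.48456767 -0.1018408   0.078     ]
sockA [ 0.65374765 -0.07105117  0.1       ]
sockB [0.60311707 0.12301581 0.055     ]
102.97065209724403 0.057618197575149785
82.71109678381366 0.058777154146158174
62.70171430535499 0.05807732124729293
41.54284041375297 0.057549816441742264
22.207870317756033 0.05743038204363293
1.646177825865078 0.058487117520205835
-17.649336928946312 0.058100426798100166
-37.08780783059872 0.058333760697590054
-58.188089596574 0.05873625077539814
-77.71436576010294 0.0585591208084026
tab ang 41.78685673191879 0.039424573441589145
(array([ 0.63404617, -0.15514528,  0.06335161]), np.float64(0.001752981558228031)) (array([ 0.55067378, -0.00824534,  0.07151921]), np.float64(0.001176609400360624)) (array([0.57984632, 0.01801001, 0.09351606]), np.float64(0.0018568575739674434))
```

```bash
python3 - <<'E'
from h import *
from scipy.spatial.transform import Rotation as Ro
s=env.state();w,x,y,zz=s["eef_rot"];M=Ro.from_quat([x,y,zz,w]).as_matrix();print(M.round(3))
yy=M[:,1];print("jaw ang",np.degrees(np.arctan2(yy[1],yy[0])))
ax=np.array([.5508,-.0078])
for ph in (70,62,52,42.2,32,22,12,2,-8,-18,-22,-24,-28):
    a=np.radians(ph);e=np.array([np.cos(a),np.sin(a)]);t=np.array([-e[1],e[0]])
    print(ph,(ax+.038*e+.015*t).round(4))
E
```

```text
[[-0.001  0.412 -0.911]
 [ 0.001 -0.911 -0.412]
 [-1.    -0.002  0.   ]]
jaw ang -65.66137367285884
70 [0.5497 0.033 ]
62 [0.5554 0.0328]
52 [0.5624 0.0314]
42.2 [0.5689 0.0288]
32 [0.5751 0.0251]
22 [0.5804 0.0203]
12 [0.5849 0.0148]
2 [0.5883 0.0085]
-8 [0.5905 0.0018]
-18 [ 0.5916 -0.0053]
-22 [ 0.5917 -0.0081]
-24 [ 0.5916 -0.0096]
-28 [ 0.5914 -0.0124]
```

```bash
python3 -m pendant '0.005 0.01 0.02 5.5 0;0.012 0.03 0.02 5.5 0;0.015 0.032 0.02 5.5 0;0.015 0.032 0 5.5 0;0.015 0.032 0 5.5 0;0.015 0.032 0 5.5 0;0.015 0.032 0 5.5 0;0.015 0.032 0 5.5 0;0.015 0.032 0 5.5 0;0.015 0.032 0 5.5 0;0.015 0.032 0 5.5 0;0.015 0.032 0 5.5 0;0.015 0.032 0 5.5 0;0.015 0.032 0 5.5 0;0.015 0.032 0 5.5 0;0.015 0.032 0 5.5 0;0.015 0.032 0 5.5 0;0.015 0.032 0 5.5 0;0.015 0.032 0 5.5 0;0.015 0.032 0 5.5 0' 20; python3 - <<'E'
from h import *
from scipy.spatial.transform import Rotation as Ro
s=env.state();w,x,y,zz=s["eef_rot"];M=Ro.from_quat([x,y,zz,w]).as_matrix();print(M.round(3));print(s["qpos"].round(2),s["eef_pos"],s["grip_width"],s["contact_force"])
yy=M[:,1];print("jaw ang",np.degrees(np.arctan2(yy[1],yy[0])))
E
```

```text
time: 2.1
eef_pos: [0.5551, 0.0249, 0.2424]
eef_rot: [0.652, 0.273, 0.652, -0.273]
contact_force: [0.4, 0.7, 1.0]
grip_width: 0.0006
[[-0.001  0.713  0.702]
 [-0.     0.702 -0.713]
 [-1.    -0.001 -0.   ]]
[ 0.28  0.47 -0.56  1.69  0.28  1.06  0.4 ] [0.55510892 0.02488837 0.24239166] 0.000560574770914216 [0.43588752 0.66950864 1.04864354]
jaw ang 44.551683906076896
```

```bash
python3 -m pendant '0 0.005 -0.02 0 0;0 0.005 -0.03 0 0;0 0 -0.03 0 0;0 0 -0.02 0 0;0 0 -0.01 0 0;0 0 0 0 0'; python3 - <<'E'
from h import *
s=env.state();print(s["eef_pos"])
tip=s["eef_pos"]-[0,0,.017]
for n in("top","side"):
    im=env.camera(n)[:,:,::-1].copy();p=proj(n,tip);print(n,p)
    cv2.imwrite(f"pics/{n}1.png",np.vstack([cv2.resize(im[165:295,220:420] if n=="top" else im[155:285,220:420],None,fx=4,fy=4,interpolation=cv2.INTER_CUBIC)]))
E
```

```text
time: 2.7
eef_pos: [0.5539, 0.0335, 0.1314]
eef_rot: [0.651, 0.274, 0.653, -0.275]
contact_force: [0.6, 0.7, 0.3]
grip_width: 0.0003
[0.55391943 0.0335472  0.13144408]
top [272.88929854 229.71745725]
side [295.27268374 202.42998898]
```

View pics/top1.png

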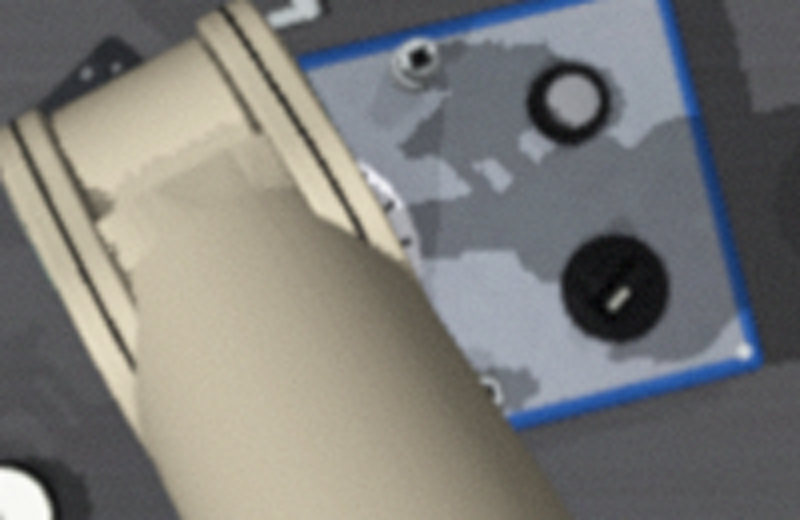

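View pics/side1.png

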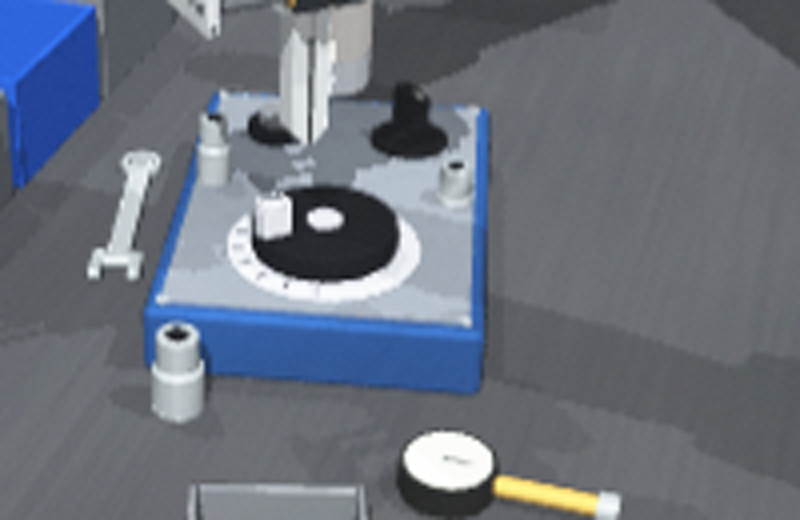

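The side view shows the fingertip end at about zoomed (310,142), while the projection predicts (301,190). That disagrees, so I'll check it before going lower.

```bash
python3 - <<'E'
from h import *
s=env.state();print(s["eef_pos"],s["qpos"])
for n in("top","side"): 
    cv2.imwrite(f"pics/{n}2.png",env.camera(n)[:,:,::-1])
for z in (.114,.131,.15,.17): print(z,proj("side",[.5539,.0335,z]))
print("start tip",proj("side",[.2677,-.5917,.165]),proj("side",[.2677,-.5917,.182]))
a=cv2.imread("pics/side0.png")[30:130,380:480];b=cv2.imread("pics/side2.png")[130:230,245:345]
cv2.imwrite("pics/cmp.png",cv2.resize(np.hstack([a,b]),None,fx=4,fy=4,interpolation=cv2.INTER_NEAREST))
E
```

```text
[0.55548428 0.03389066 0.13331866] [ 0.21615707  0.59775484 -0.50230276  1.82593863  0.38181615  0.81395968
  0.29487769]
0.114 [295.28170298 202.57267526]
0.131 [295.43004505 196.78975914]
0.15 [295.59836236 190.22234739]
0.17 [295.7784783  183.18774027]
start tip [430.03116196 119.67631321] [430.8793324  114.93722812]
```

View pics/cmp.png

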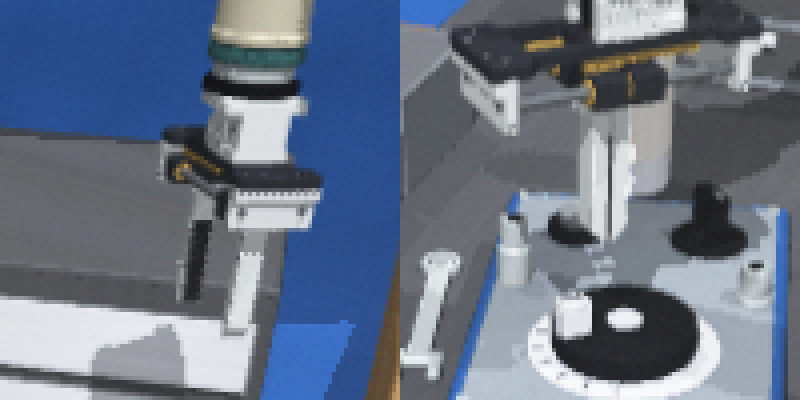

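View pics/side2.png

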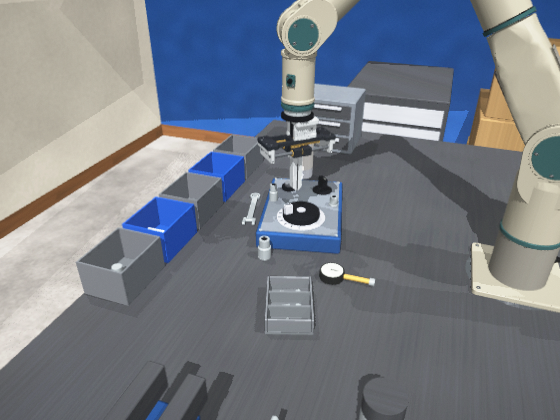

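```bash
python3 - <<'E'
from h import *
z2=lambda u,v:((u+.5)/6+240-.5,(v+.5)/6+165-.5)
C=np.array([.5656,-.0760]);a=np.radians(12.34);R=np.array([[np.cos(a),-np.sin(a)],[np.sin(a),np.cos(a)]])
P=lambda x,y,z:np.r_[C+R@[x,y],z]
for nm,X,uv in [("btn",P(.05,-.09,.072),(298,113)),("hub",P(0,.07,.075),(369,268)),("c++",P(.11,.16,.05),(100,402)),("c-+",P(-.11,.16,.05),(606,435)),("c+-",P(.11,-.16,.05),(205,80)),("c--",P(-.11,-.16,.05),(610,103)),("nut",np.array([.4846,-.1018,.078]),(566,188)),("sA",np.array([.6537,-.071,.1]),(203,117)),("tab",np.array([.5802,.0182,.097]),(290,240)),("sB",np.array([.6031,.123,.055]),(145,440))]:
    print(nm,X.round(3),proj("side",X).round(1),np.round(z2(*uv),1), proj("top",X).round(1))
E
```

```text
btn [ 0.634 -0.153  0.072] [288.9 181.1] [289.2 183.4] [362.7 189.7]
hub [ 0.551 -0.008  0.075] [300.8 208.2] [301.1 209.2] [293.4 231.6]
c++ [0.639 0.104 0.05 ] [254.8 231.3] [256.2 231.6] [239.2 191.4]
c-+ [0.424 0.057 0.05 ] [340.9 237.8] [340.6 237.1] [263.8 293.7]
c+- [ 0.707 -0.209  0.05 ] [272.5 176.1] [273.8 177.9] [385.7 156. ]
c-- [ 0.492 -0.256  0.05 ] [342.2 180.5] [341.2 181.8] [411.9 256.7]
nut [ 0.485 -0.102  0.078] [333.3 195.4] [333.9 195.9] [340.6 262.9]
sA [ 0.654 -0.071  0.1  ] [273.1 183.6] [273.4 184.1] [323.9 179.1]
tab [0.58  0.018 0.097] [287.4 203.8] [287.9 204.6] [280.4 216.8]
sB [0.603 0.123 0.055] [265.1 236.3] [263.8 237.9] [230.1 208.4]
```

The calibration reprojects all known points to within about 2 px, but the gripper appears roughly 35–45 mm higher than the stated TCP. Start and current pictures agree on this. I'll move sideways so both cameras see the fingertip, and triangulate it.

```bash
python3 -m pendant '0.01 0.02 0.02 0 0;0.01 0.03 0.02 0 0;0.01 0.03 0 0 0;0.01 0.03 0 0 0;0.01 0.03 0 0 0;0.01 0.03 0 0 0;0 0.03 0 0 0;0 0.03 0 0 0;0 0.03 0 0 0;0 0.02 0 0 0;0 0 0 0 0;0 0 0 0 0'; python3 - <<'E'
from h import *
s=env.state();print(s["eef_pos"]);T=s["eef_pos"]-[0,0,.017]
for n in("top","side"):
    im=env.camera(n)[:,:,::-1].copy();cv2.imwrite(f"pics/{n}3.png",im);print(n,proj(n,T),proj(n,T+[0,0,.04]))
    u,v=proj(n,T).astype(int);u=max(u,70);cv2.imwrite(f"pics/{n}3z.png",cv2.resize(im[max(v-70,0):v+50,u-70:u+70],None,fx=4,fy=4,interpolation=cv2.INTER_NEAREST));print(u-70,max(v-70,0))
E
```

```text
time: 4.1
eef_pos: [0.6152, 0.3131, 0.1732]
eef_rot: [0.652, 0.274, 0.651, -0.274]
contact_force: [-0.1, -1.2, -0.2]
grip_width: 0.0004
[0.61523446 0.3130648  0.17324242]
top [125.9464561  200.18378723] [119.41761054 198.06285258]
55 130
side [225.54666927 242.98306396] [224.41112984 226.68733532]
155 172
```

View pics/top3z.png

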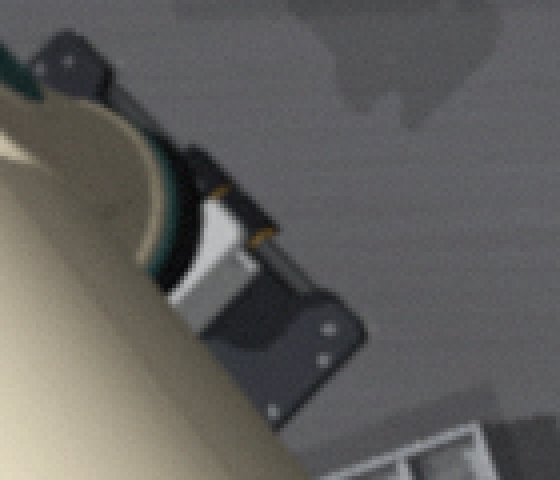

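View pics/side3z.png

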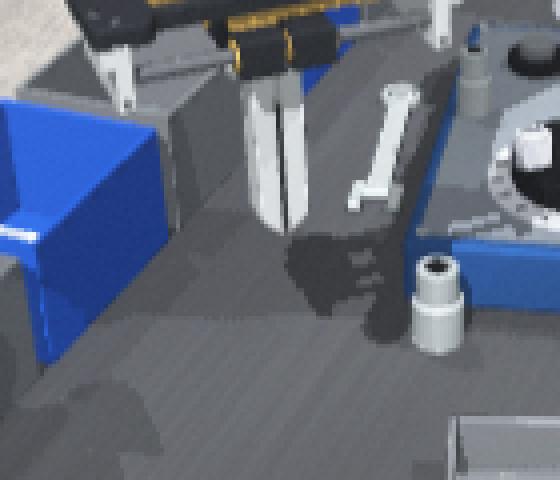

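The tip shows at side pixel (226,230), against (225.5,243) predicted. The top view shows only the gripper body. I'll settle the height by lowering over the free bench here.

```bash
python3 -m pendant '0 0 -0.02 0 0;0 0 -0.04 0 0;0 0 -0.04 0 0;0 0 -0.03 0 0;0 0 -0.01 0 0;0 0 0 0 0;0 0 0 0 0'; python3 - <<'E'
from h import *
s=env.state();print(s["eef_pos"],s["qpos"].round(3));T=s["eef_pos"]-[0,0,.017]
for n in("side",):
    im=env.camera(n)[:,:,::-1].copy();cv2.imwrite(f"pics/{n}4.png",im);print(n,proj(n,T),proj(n,T+[0,0,.04]))
    u,v=proj(n,T).astype(int);cv2.imwrite(f"pics/{n}4z.png",cv2.resize(im[max(v-70,0):v+50,u-70:u+70],None,fx=4,fy=4,interpolation=cv2.INTER_NEAREST));print(u-70,max(v-70,0))
E
```

```text
time: 4.9
eef_pos: [0.6163, 0.3139, 0.0344]
eef_rot: [0.652, 0.275, 0.651, -0.274]
contact_force: [1.0, -0.1, 0.9]
grip_width: 0.0002
[0.6162547  0.31386719 0.03435604] [-0.277  0.887 -0.431  1.5    0.446  0.851 -0.092]
side [228.57777051 294.44703119] [227.57840594 280.43429257]
158 224
```

View pics/side4z.png

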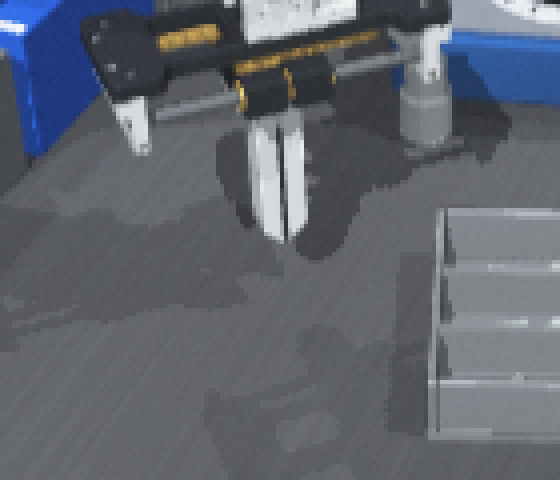

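```bash
python3 -m pendant '0 0 -0.008 0 0;0 0 -0.004 0 0;0 0 0 0 0'; python3 -m pendant '0 0 -0.004 0 0;0 0 0 0 0';python3 -m pendant '0 0 -0.004 0 0;0 0 0 0 0'
```

```text
time: 5.25
eef_pos: [0.6146, 0.3135, 0.0203]
eef_rot: [0.652, 0.274, 0.652, -0.275]
contact_force: [1.2, -1.0, 1.2]
grip_width: 0.0007
time: 5.45
eef_pos: [0.6146, 0.3136, 0.0162]
eef_rot: [0.652, 0.274, 0.652, -0.275]
contact_force: [0.6, 0.6, -0.6]
grip_width: 0.0006
time: 5.65
eef_pos: [0.6146, 0.3135, 0.0121]
eef_rot: [0.652, 0.274, 0.652, -0.275]
contact_force: [1.4, 0.3, -0.9]
grip_width: 0.0002
```

There is no contact even though the stated tip is 5 mm below the bench, so the stated height really is off. I'll carry on to contact.

```bash
for i in 1; do python3 -m pendant '0 0 -0.006 0 0;0 0 0 0 0'|sed -n 2,4p;python3 -m pendant '0 0 -0.005 0 0;0 0 0 0 0'|sed -n 2,4p; python3 -m pendant '0 0 -0.003 0 0;0 0 0 0 0'|sed -n 2,4p; done
```

```text
eef_pos: [0.6143, 0.3134, 0.0057]
eef_rot: [0.651, 0.274, 0.652, -0.275]
contact_force: [-0.4, -0.4, 0.2]
eef_pos: [0.6145, 0.3134, 0.0009]
eef_rot: [0.651, 0.274, 0.652, -0.275]
contact_force: [-0.3, 0.5, -0.8]
eef_pos: [0.6147, 0.3136, -0.0017]
eef_rot: [0.652, 0.274, 0.652, -0.275]
contact_force: [0.3, 0.1, 0.1]
```

```bash
python3 - <<'E'
from h import *
s=env.state();T=s["eef_pos"]-[0,0,.017]
n="side"
im=env.camera(n)[:,:,::-1].copy();print(n,proj(n,T),proj(n,T+[0,0,.04]))
u,v=proj(n,T).astype(int);cv2.imwrite(f"pics/{n}5z.png",cv2.resize(im[max(v-70,0):v+50,u-70:u+70],None,fx=4,fy=4,interpolation=cv2.INTER_NEAREST));print(u-70,max(v-70,0))
E
```

```text
side [230.12683977 306.68807199] [229.17596065 293.19309451]
160 236
```

View pics/side5z.png

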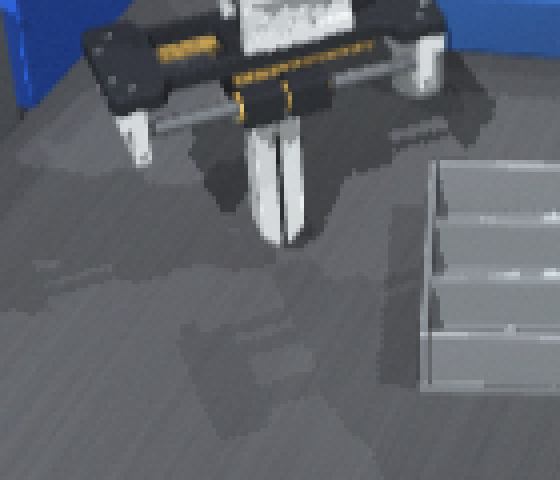

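```bash
python3 -m pendant '0 0 -0.003 0 0;0 0 0 0 0'|sed -n 2,4p;python3 -m pendant '0 0 -0.003 0 0;0 0 0 0 0'|sed -n 2,4p; python3 -m pendant '0 0 -0.003 0 0;0 0 0 0 0'|sed -n 2,4p;
```

```text
eef_pos: [0.6147, 0.3136, -0.0047]
eef_rot: [0.652, 0.274, 0.652, -0.274]
contact_force: [-0.5, -0.5, -0.0]
eef_pos: [0.6147, 0.3136, -0.0078]
eef_rot: [0.652, 0.274, 0.652, -0.275]
contact_force: [0.2, 0.2, -0.7]
eef_pos: [0.6146, 0.3136, -0.0107]
eef_rot: [0.652, 0.274, 0.652, -0.275]
contact_force: [-0.2, -0.2, -0.9]
```

```bash
python3 -m pendant '0 0 -0.002 0 0;0 0 0 0 0'|sed -n 2,4p;python3 -m pendant '0 0 -0.002 0 0;0 0 0 0 0'|sed -n 2,4p; python3 -m pendant '0 0 -0.002 0 0;0 0 0 0 0'|sed -n 2,4p;
```

```text
eef_pos: [0.6148, 0.3136, -0.0126]
eef_rot: [0.652, 0.274, 0.652, -0.274]
contact_force: [-0.4, -0.3, -1.2]
eef_pos: [0.6148, 0.3137, -0.0146]
eef_rot: [0.652, 0.274, 0.652, -0.274]
contact_force: [-0.4, -1.1, 0.5]
eef_pos: [0.6148, 0.3137, -0.0166]
eef_rot: [0.652, 0.274, 0.652, -0.274]
contact_force: [0.1, 0.1, -0.7]
```

```bash
python3 -m pendant '0 0 -0.002 0 0;0 0 0 0 0'|sed -n 2,4p;python3 -m pendant '0 0 -0.002 0 0;0 0 0 0 0'|sed -n 2,4p; python3 - <<'E'
from h import *
s=env.state();T=s["eef_pos"]-[0,0,.017]
n="side"
im=env.camera(n)[:,:,::-1].copy();print(n,proj(n,T),proj(n,T+[0,0,.04]))
cv2.imwrite(f"pics/{n}6.png",im)
u,v=230,300;cv2.imwrite(f"pics/{n}6z.png",cv2.resize(im[v-30:v+30,u-40:u+40],None,fx=8,fy=8,interpolation=cv2.INTER_NEAREST));print(u-40,v-30)
E
```

```text
eef_pos: [0.6148, 0.3136, -0.0186]
eef_rot: [0.652, 0.274, 0.652, -0.274]
contact_force: [0.5, -0.5, 0.6]
eef_pos: [0.6148, 0.3137, -0.0206]
eef_rot: [0.652, 0.274, 0.652, -0.274]
contact_force: [-0.4, -0.2, 0.6]
side [230.52373704 312.86860074] [229.58924418 299.63493541]
190 270
```

View pics/side6z.png

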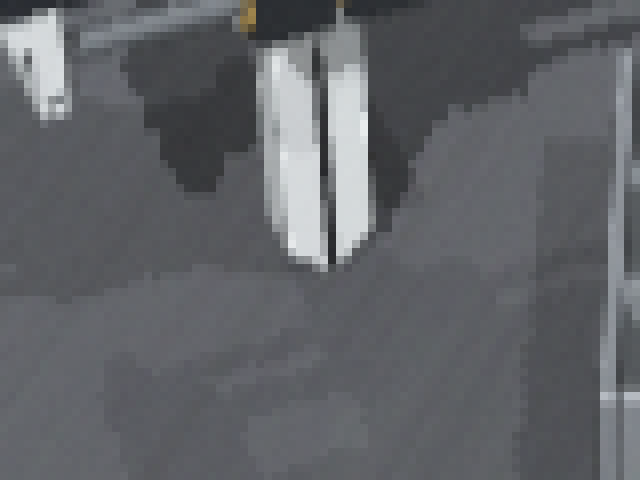

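```bash
python3 -c "
from h import *
print(onz('side',(231,303.2),0),onz('side',(231,303.2),.003))"; python3 -m pendant '0 0 -0.002 0 0;0 0 0 0 0'|sed -n 2,4p;python3 -m pendant '0 0 -0.002 0 0;0 0 0 0 0'|sed -n 2,4p
```

```text
[0.60810339 0.3208104  0.        ] [0.60656853 0.32374724 0.003     ]
eef_pos: [0.615, 0.3138, -0.0223]
eef_rot: [0.652, 0.274, 0.652, -0.274]
contact_force: [-0.1, 0.5, -0.4]
eef_pos: [0.615, 0.3138, -0.0225]
eef_rot: [0.652, 0.274, 0.651, -0.274]
contact_force: [-2.4, -2.2, 11.1]
```

```bash
python3 -m pendant '0 0 -0.002 0 0;0 0 0 0 0'|sed -n 2,4p
```

```text
eef_pos: [0.615, 0.3138, -0.0226]
eef_rot: [0.652, 0.274, 0.651, -0.275]
contact_force: [-5.2, -4.0, 22.4]
```

The bench contact comes at stated TCP z = −0.0225, so the real tip height is stated z + 0.0225. The horizontal position matches the camera within about 2 mm. I'll use that offset and go back to the dial.

```bash
python3 -m pendant '0 0 0.03 0 0;0 0 0.05 0 0;0 0 0.05 0 0;0 -0.02 0.03 0 0;-0.01 -0.04 0 0 0;-0.01 -0.04 0 0 0;-0.01 -0.04 0 0 0;-0.01 -0.04 0 0 0;-0.01 -0.04 0 0 0;-0.01 -0.04 0 0 0;0 -0.018 0 0 0;0 0 0 0 0'
```

```text
time: 9.75
eef_pos: [0.5547, 0.0316, 0.1335]
eef_rot: [0.651, 0.275, 0.651, -0.277]
contact_force: [-0.2, -0.4, 0.4]
grip_width: 0.0007
```

```bash
python3 -m pendant '-0.001 0.003 -0.02 0 0;0 0 -0.02 0 0;0 0 -0.02 0 0;0 0 -0.008 0 0;0 0 0 0 0;0 0 0 0 0'; python3 - <<'E'
from h import *
s=env.state();T=s["eef_pos"]+[0,0,.0225];print(T)
n="side"
im=env.camera(n)[:,:,::-1].copy();cv2.imwrite("pics/side7.png",im);print(proj(n,T))
cv2.imwrite(f"pics/{n}7z.png",cv2.resize(im[150:250,240:350],None,fx=6,fy=6,interpolation=cv2.INTER_CUBIC))
E
```

```text
time: 10.35
eef_pos: [0.5545, 0.0399, 0.0662]
eef_rot: [0.652, 0.274, 0.652, -0.274]
contact_force: [0.1, -1.0, 0.8]
grip_width: 0.0005
[0.5544665  0.03991875 0.08870928]
[294.08904017 212.17363496]
```

View pics/side7z.png

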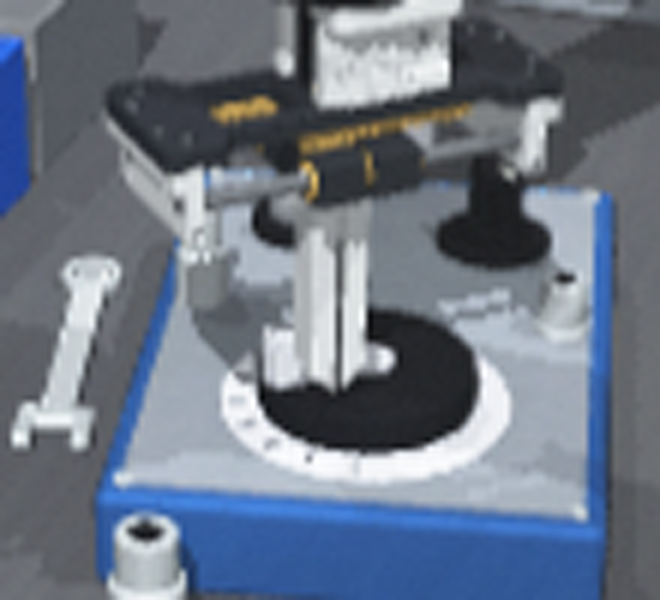

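```bash
python3 -c "
from h import *
for z in (.05,.07,.09,.11): print(z,proj('side',[.678,.376,z]))"; python3 -m pendant '0 -0.003 -0.004 0 0;0 0 -0.004 0 0;0 0 0 0 0'
```

```text
0.05 [188.63415928 294.45366715]
0.07 [187.67392509 287.16332977]
0.09 [186.69360674 279.70950305]
0.11 [185.69261219 272.08695645]
time: 10.7
eef_pos: [0.5537, 0.0353, 0.0574]
eef_rot: [0.651, 0.274, 0.652, -0.275]
contact_force: [0.5, 0.1, -0.1]
grip_width: 0.0006
```

```bash
python3 -m pendant '0.008 -0.004 0 0 0;0.006 -0.003 0 0 0;0 0 0 0 0'; python3 -m pendant '0.003 -0.002 0 -5 0;0.003 -0.002 0 -5 0;0 0 0 0 0'
```

```text
time: 11.0
eef_pos: [0.5678, 0.0287, 0.0576]
eef_rot: [0.651, 0.275, 0.652, -0.275]
contact_force: [-2.6, 0.6, 1.7]
grip_width: 0.0002
time: 11.3
eef_pos: [0.5751, 0.0243, 0.0578]
eef_rot: [0.626, 0.331, 0.625, -0.33]
contact_force: [0.5, -0.0, 0.5]
grip_width: 0.0004
```

```bash
python3 -m pendant '0.003 -0.002 0 -6 0;0.003 -0.003 0 -6 0;0.002 -0.002 0 -3 0;0 0 0 0 0';python3 -m pendant '0.0015 -0.002 0 -3 0;0.001 -0.002 0 -3 0;0 0 0 0 0'
```

```text
time: 11.7
eef_pos: [0.5812, 0.0185, 0.0576]
eef_rot: [0.577, 0.408, 0.578, -0.408]
contact_force: [-0.9, 1.0, -0.0]
grip_width: 0.0003
time: 12.0
eef_pos: [0.5851, 0.0133, 0.0578]
eef_rot: [0.555, 0.438, 0.555, -0.438]
contact_force: [0.1, -0.5, 0.6]
grip_width: 0.0005
```

```bash
python3 - <<'E'
from h import *
n="side"
for n in ("side","top"):
    im=env.camera(n)[:,:,::-1].copy()
    cv2.imwrite(f"pics/{n}8z.png",cv2.resize(im[150:250,240:350] if n=="side" else im[170:270,240:350],None,fx=6,fy=6,interpolation=cv2.INTER_CUBIC))
E
```

View pics/side8z.png

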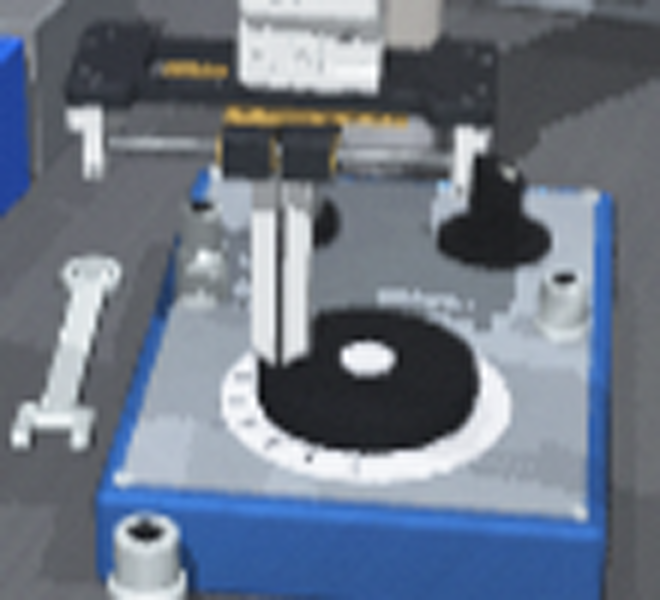

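```bash
python3 -m pendant '0.002 -0.003 0 -6 0;0.0015 -0.0025 0 -4 0;0 0 0 0 0';python3 -m pendant '0.001 -0.0025 0 -3 0;0 0 0 0 0';python3 -m pendant '0.001 -0.002 0 -3 0;0 0 0 0 0'
```

```text
time: 12.4
eef_pos: [0.5869, 0.011, 0.0577]
eef_rot: [0.514, 0.485, 0.516, -0.484]
contact_force: [-2.3, 4.9, 2.0]
grip_width: 0.0006
time: 12.6
eef_pos: [0.588, 0.0079, 0.0577]
eef_rot: [0.501, 0.498, 0.503, -0.498]
contact_force: [-1.0, 2.7, 1.4]
grip_width: 0.0002
time: 12.8
eef_pos: [0.5903, 0.0033, 0.0577]
eef_rot: [-0.489, -0.511, -0.488, 0.511]
contact_force: [0.0, 0.6, 0.5]
grip_width: 0.0006
```

```bash
python3 - <<'E'
from h import *
ax=np.array([.5508,-.0078])
def tabp(ph,z): 
    a=np.radians(ph);return np.r_[ax+.038*np.array([np.cos(a),np.sin(a)]),z]
for n in ("side","top"):
    im=env.camera(n)[:,:,::-1].copy()
    u0,v0=(240,150) if n=="side" else (240,170)
    for k in range(1,6):
        p=proj(n,tabp(42.2-20*k,.097));print(n,k,((p-[u0,v0])*6).round())
    cv2.imwrite(f"pics/{n}9z.png",cv2.resize(im[v0:v0+100,u0:u0+110],None,fx=6,fy=6,interpolation=cv2.INTER_CUBIC))
E
```

```text
side 1 [281. 308.]
side 2 [284. 293.]
side 3 [297. 281.]
side 4 [318. 271.]
side 5 [345. 266.]
top 1 [277. 263.]
top 2 [315. 253.]
top 3 [354. 258.]
top 4 [390. 275.]
top 5 [417. 304.]
```

View pics/side9z.png

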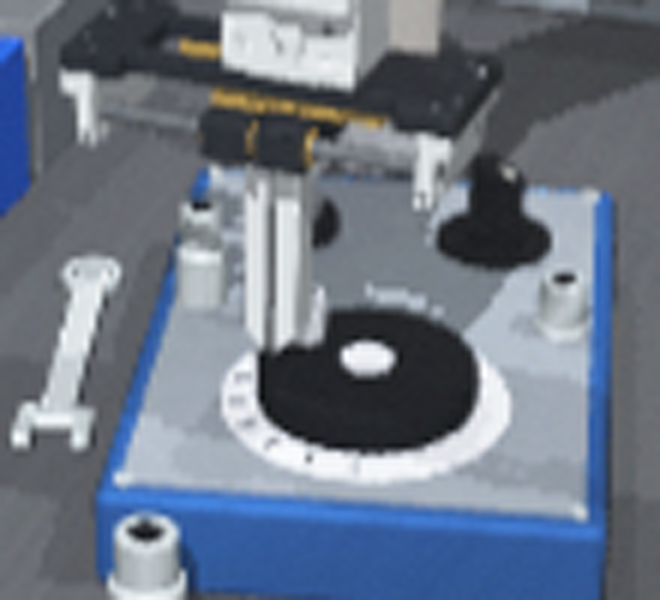

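View pics/top9z.png

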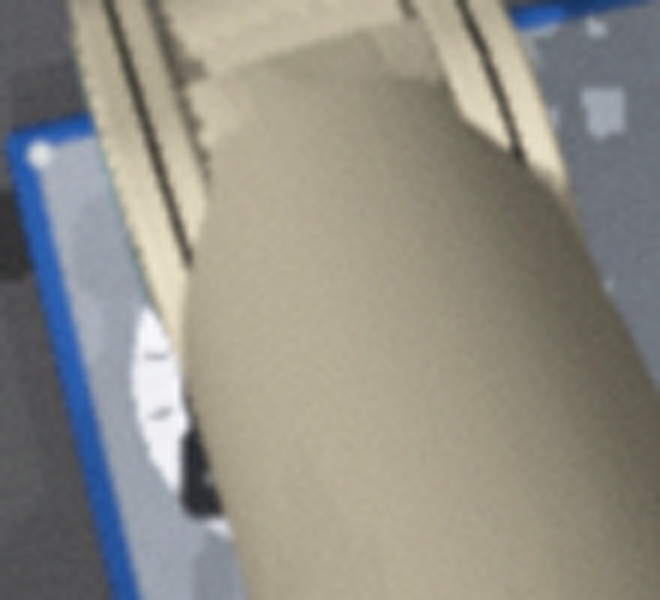

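The tab's right edge is at side-zoom x≈325, which matches three clicks on (expected centre 297 ± 29). Now the last click, in small steps.

```bash
python3 -m pendant '0.001 -0.003 0 -6 0;0.0005 -0.003 0 -6 0;0 -0.001 0 -4 0;0 0 0 0 0'|sed -n 2,4p;python3 -m pendant '0 -0.002 0 -2 0;0 0 0 0 0'|sed -n 2,4p;python3 -m pendant '0 -0.002 0 -2 0;0 0 0 0 0'|sed -n 2,4p
```

```text
eef_pos: [0.5924, -0.0022, 0.0578]
eef_rot: [0.413, 0.575, 0.413, -0.573]
contact_force: [2.1, 3.1, -1.6]
eef_pos: [0.5923, -0.0044, 0.0578]
eef_rot: [0.402, 0.582, 0.402, -0.581]
contact_force: [3.1, 5.1, -0.3]
eef_pos: [0.592, -0.0074, 0.0578]
eef_rot: [0.392, 0.589, 0.392, -0.588]
contact_force: [2.2, 1.8, -1.0]
```

```bash
python3 -m pendant '0 -0.0015 0 -2 0;0 0 0 0 0'|sed -n 2,4p
```

```text
eef_pos: [0.5904, -0.0107, 0.0576]
eef_rot: [-0.381, -0.595, -0.381, 0.597]
contact_force: [0.2, 0.7, -0.7]
```

```bash
python3 -m pendant '0.001 0.004 0 0 0;0.001 0.006 0 0 0;0 0 0.02 0 0;0 0 0.03 0 0;0 0 0.03 0 0;0.003 -0.01 0.01 0 0;0.006 -0.03 0 0 0;0.006 -0.03 0 0 0;0.006 -0.03 0 0 0;0.006 -0.03 0 0 0;0.006 -0.02 0 0 0;0.006 -0.004 0 0 0;0 0 0 0 0;0 0 0 0 0'; python3 - <<'E'
from h import *
ax=np.array([.5508,-.0078])
def tabp(ph,z): 
    a=np.radians(ph);return np.r_[ax+.038*np.array([np.cos(a),np.sin(a)]),z]
for n in ("side","top"):
    im=env.camera(n)[:,:,::-1].copy()
    cv2.imwrite(f"pics/{n}10.png",im)
    u0,v0=(240,150) if n=="side" else (240,170)
    for k in range(3,6):
        p=proj(n,tabp(42.2-20*k,.097));print(n,k,((p-[u0,v0])*6).round())
    cv2.imwrite(f"pics/{n}10z.png",cv2.resize(im[v0:v0+100,u0:u0+110],None,fx=6,fy=6,interpolation=cv2.INTER_CUBIC))
E
```

```text
time: 15.3
eef_pos: [0.6322, -0.1507, 0.1471]
eef_rot: [-0.382, -0.595, -0.383, 0.595]
contact_force: [0.2, -0.2, -0.3]
grip_width: 0.0003
side 3 [297. 281.]
side 4 [318. 271.]
side 5 [345. 266.]
top 3 [354. 258.]
top 4 [390. 275.]
top 5 [417. 304.]
```

View pics/side10z.png

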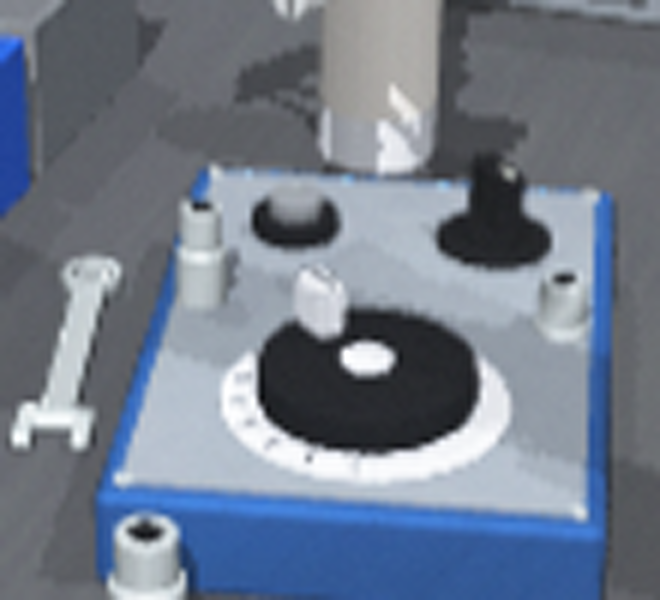

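View pics/top10z.png

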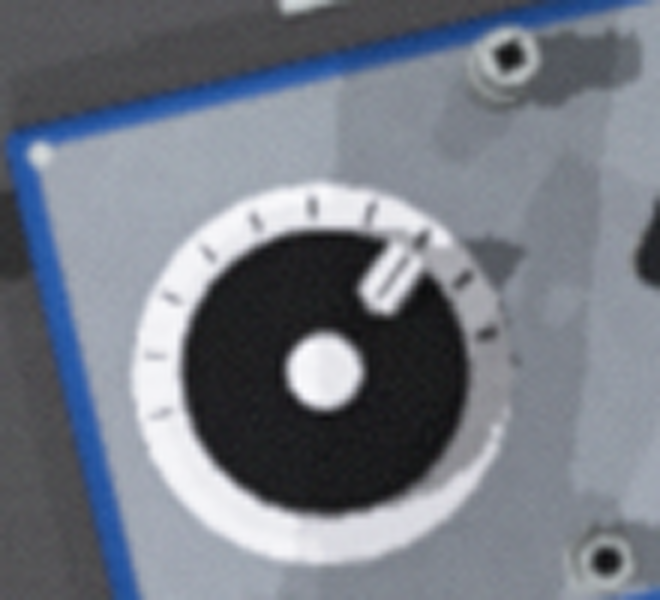

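The tab is at top-zoom (393,275), against (390,275) expected, and points at the eighth tick. That is exactly four clicks on. Next, the button.

```bash
python3 -m pendant '0.001 -0.002 -0.02 0 0;0 0 -0.03 0 0;0 0 -0.025 0 0;0 0 -0.01 0 0;0 0 0 0 0;0 0 0 0 0'; python3 - <<'E'
from h import *
s=env.state();T=s["eef_pos"]+[0,0,.0225];print(T)
im=env.camera("side")[:,:,::-1].copy()
cv2.imwrite("pics/side11z.png",cv2.resize(im[140:240,240:350],None,fx=6,fy=6,interpolation=cv2.INTER_CUBIC))
E
```

```text
time: 16.0
eef_pos: [0.6342, -0.1543, 0.0637]
eef_rot: [0.382, 0.596, 0.382, -0.595]
contact_force: [-0.9, -0.3, 0.7]
grip_width: 0.0004
[ 0.63423053 -0.15429948  0.08615896]
```

View pics/side11z.png

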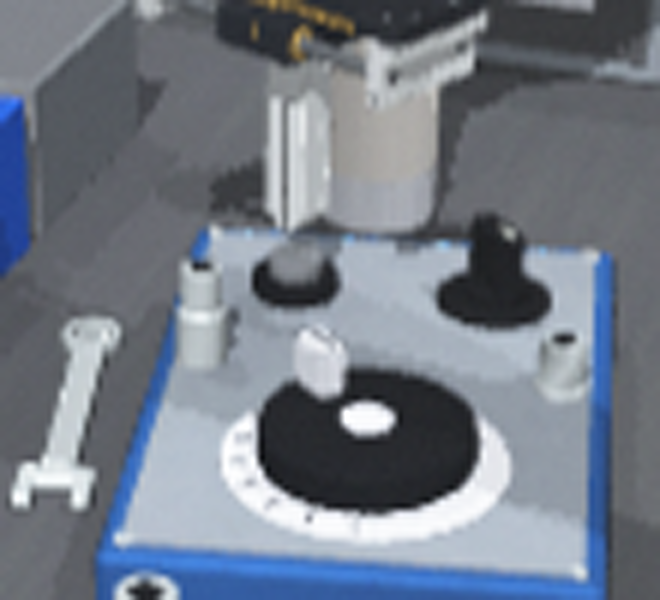

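The fingertip is over the button, with a gap of about 5 px (14 mm). Pressing now.

```bash
python3 -m pendant '0 0.001 -0.007 0 0;0 0 -0.006 0 0;0 0 0 0 0'|sed -n 2,4p;python3 -m pendant '0 0 -0.003 0 0;0 0 0 0 0'|sed -n 2,4p;python3 -m pendant '0 0 -0.003 0 0;0 0 0 0 0'|sed -n 2,4p
```

```text
eef_pos: [0.6334, -0.1536, 0.0493]
eef_rot: [0.382, 0.595, 0.382, -0.595]
contact_force: [-1.3, -0.0, 1.0]
eef_pos: [0.6335, -0.1536, 0.0467]
eef_rot: [0.382, 0.595, 0.382, -0.595]
contact_force: [-0.2, 0.0, 2.8]
eef_pos: [0.6335, -0.1536, 0.0438]
eef_rot: [0.382, 0.595, 0.382, -0.595]
contact_force: [-0.1, 1.3, 4.7]
```

```bash
python3 -m pendant '0 0 -0.002 0 0;0 0 0 0 0;0 0 0 0 0'|sed -n 2,4p; python3 -m pendant '0 0 -0.001 0 0;0 0 0 0 0;0 0 0 0 0'|sed -n 2,4p
```

```text
eef_pos: [0.6336, -0.1537, 0.0434]
eef_rot: [0.382, 0.595, 0.382, -0.595]
contact_force: [-3.6, 0.3, 13.5]
eef_pos: [0.6336, -0.1537, 0.0433]
eef_rot: [0.382, 0.595, 0.381, -0.595]
contact_force: [-5.8, 0.7, 17.4]
```

The button has bottomed: force rose above 13 N with no further travel, after about 6 mm. Lifting clear and checking.

```bash
python3 -m pendant '0 0 0.005 0 0;0 0 0.015 0 0;0 0 0.03 0 0;0 0 0.05 0 0;0 0 0.05 0 0;-0.01 -0.005 0.03 0 0;-0.02 -0.01 0 0 0;-0.02 -0.01 0 0 0;-0.02 -0.01 0 0 0;0 0 0 0 0;0 0 0 0 0;0 0 0 0 0'; python3 - <<'E'
from h import *
for n in ("side","top"):
    im=env.camera(n)[:,:,::-1].copy();cv2.imwrite(f"pics/{n}12.png",im)
E
```

```text
time: 18.55
eef_pos: [0.5646, -0.1878, 0.2208]
eef_rot: [0.382, 0.595, 0.382, -0.595]
contact_force: [-1.0, 0.5, 0.3]
grip_width: 0.0004
```

View pics/side12.png

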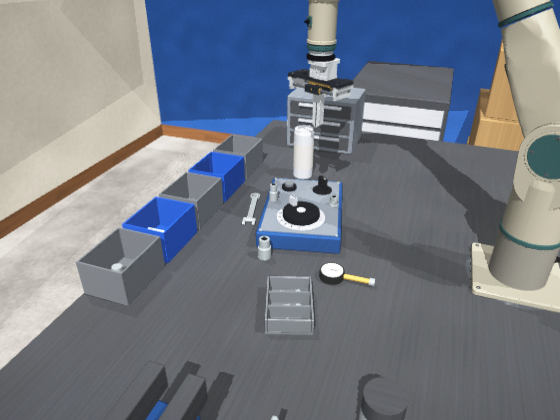

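View pics/top12.png

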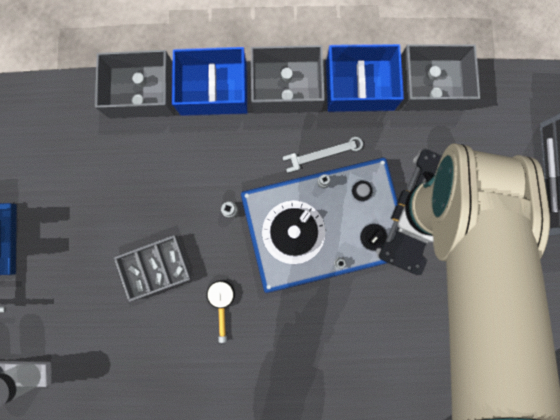

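Nothing has moved in either view, the tab points at the eighth tick, and the arm is clear above. Before handing in, I'll compare the button, knob and loose things with the first pictures.

```bash
python3 - <<'E'
import cv2,numpy as np
from bench import env
for n,R in (("side",{"button":(176,192,280,298),"knob":(174,196,312,334),"spray":(125,180,292,316),"sockA":(182,202,268,279),"nut":(193,208,328,340)}),("top",{"sockA":(172,190,316,332),"nut":(255,271,333,349),"sockB":(200,218,220,238),"gauge":(280,345,205,236),"wrench":(136,172,282,364),"tray":(235,302,113,192),"button":(178,204,350,375)})):
    a=cv2.imread(f"pics/{n}0.png",0);b=cv2.imread(f"pics/{n}12.png",0)
    for k,(v0,v1,u0,u1) in R.items():
        r=cv2.matchTemplate(b[v0-6:v1+6,u0-6:u1+6],a[v0:v1,u0:u1],cv2.TM_CCOEFF_NORMED);_,m,_,l=cv2.minMaxLoc(r);print(n,k,round(m,3),l[0]-6,l[1]-6)
env.job_done();print(env.state()["time"])
E
```

```text
side button 0.997 0 0
side knob 0.992 0 0
side spray 0.97 0 0
side sockA 0.976 0 0
side nut 0.957 0 0
top sockA 0.989 0 0
top nut 0.979 0 0
top sockB 0.999 0 0
top gauge 1.0 0 0
top wrench 0.989 0 0
top tray 0.997 0 0
top button 0.997 0 0
the job is handed in; nothing more can be done
the job is handed in; nothing more can be done
```

I pushed the dial four clicks clockwise with the closed fingertips, pressed the button fully down, and lifted clear. The job was handed in at about 18.7 s of the 54 s allowed, and no verdict is reported.

- **Dial:** the tab went from the 4th tick to the 8th. After the push its centre was within about 3 px (6× zoom) of the position expected for four clicks. In the last pictures it was still on the 8th tick.
- **Button:** the force rose to about 17 N with no further travel, after roughly 6 mm. In the last pictures the button matches its start position, so it has come up again.
- **Everything else:** the small knob and all the loose things showed a 0-pixel shift from the first pictures. The gripper hangs clear above the scene, and the last force reading was about 1 N, which is noise level.

**Disagreement found:** the stated tool height did not match the pictures; the real fingertip was about 40 mm higher than the reported height implied. I measured this by touching bare bench with the fingertips (about 22 N) and used the corrected height for the rest of the job. The button bottomed at the height this predicted.

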